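# Load a putter sole plate into the corner of the fixture and clamp it

### The job

Get the broad putter sole plate (the one with a corner cut off) ready for machining: first take the sanding block off the fixture and lay it flat on the bench, then put the plate flat on the fixture's bed and slide it fully home into the corner, flush against both fences, its long edge along the far fence (the one away from the robot) and its cut-off corner pointing away from the fixture's corner. Then turn the clamp knob clockwise until it clicks past its detent, so that the strap's foot holds the plate, and let go. Do not shift the narrow plate, the caliper, the hex key or the screwdriver, or knock over the glue bottle.

Things in the scene. Friction and masses are not known exactly. Their poses are not given: they have to be found in the camera images.
- fixture: grey locating fixture fixed to the bench, 160 x 190 mm, flat bed 16 mm above the bench; origin under its centre, on the bench top. Two steel fences, 14 mm thick, stand 14 mm above the bed: the far one on its +x side, the left one on its +y side; the -x and -y sides are open. Behind the corner, at x = 66, y = 81 mm, stands the clamp; at x = 68, y = 40 mm a detent block, 42 mm above the bed
- fixture_corner (a point): square corner where the fences' inner faces meet (45 mm in x, 60 mm in y from the fixture's origin), 5 mm above the bed; axes as the fixture's: +x into the far fence (which runs 138 mm to -y), +y into the left fence (which runs 100 mm to -x)
- plate_centre (a point): centre (half-way up) of the broad aluminium sole plate, 60 mm (x) x 96 mm (y) x 10 mm thick, 0.15 kg, lying flat. Its -x, -y corner is cut off at 45 degrees (20 mm off each edge). It belongs in the fixture with its axes along the fixture's: +x long edge on the far fence, +y short edge on the left fence
- plate_corner (a point): the plate's square corner at its +x, +y, half-way up; when the plate is home it coincides with the fixture's corner
- plate: the same plate; origin at the centre of its underside, axes as for its centre
- block_centre (a point): centre (half-way up) of the cork sanding block, 52 mm (x) x 94 mm (y) x 30 mm high, 0.06 kg; it starts flat on the fixture's bed, in the way. Bench free for it (but for the things listed): x 0.36 to 0.73, y 0.06 to 0.42 m, and x 0.36 to 0.70, y -0.04 to 0.06 m
- clamp_knob (a joint): turn of the clamp knob about the vertical, rad: near 0 released, grows clockwise seen from above, stops at 1.25. A spring plunger resists from 0.6 to 0.85 (detent, about 0.2 N m), then it clicks on; locked above 0.95. It stays where left. It lowers the strap 4.2 mm per rad
- knob_grip (a point): middle of the knob's black bar grip, on its axis: bar 14 mm wide, 50 mm long, 22 mm high, spanning 59 to 81 mm above the bench. The point's axes turn with the bar: y along its length, x across it. At 0 the bar lies along the fixture's y
- clamp_strap: steel clamp strap, 20 mm wide and 8 mm thick, that reaches diagonally from the clamp's stud over the fixture's corner, its underside 37 mm above the bench when released; origin on the stud's axis. A rubber foot (14 mm across) hangs under its end
- clamp_foot (a point): underside of the strap's rubber foot, 16 mm inside each fence face; released it is 30 mm above the bench (14 mm above the bed), so that the 10 mm plate slides under it
- narrow_plate: bystander: narrow aluminium sole plate, 34 x 104 x 10 mm, square corners; origin under its centre
- glue_white: bystander: small white glue bottle, 27 mm across, 55 mm high, standing; origin under its centre
- screwdriver: bystander: screwdriver, 28 x 188 x 26 mm, along its y; origin under its centre
- caliper: bystander: steel caliper, 74 x 205 x 12 mm, along its y; origin under its centre
- hex_key: bystander: long hex key, 31 x 123 x 6 mm, along its y; origin under its centre

How it is judged (in metres and radians):
On the way, in this order (a step that is already met when the one before it is completed fails the run):
1. the sanding block lies flat on the bench, off the fixture (height (world z) of block_centre below 0.019 m and angle between block_centre's own z axis and vertical below 0.1 rad), for 0.2 s.
2. the plate lies flush in the corner, against both fences, with the clamp still released (x of plate_corner in the frame of fixture_corner between -0.002 and 0.002 m and y of plate_corner in the frame of fixture_corner between -0.002 and 0.002 m and z of plate_corner in the frame of fixture_corner between -0.0015 and 0.0015 m and angle between the y axis of plate_centre and the y axis of fixture, either way round below 0.02 rad and angle between plate_centre's own z axis and vertical below 0.05 rad and value of joint clamp_knob below 0.5 rad), for 0.2 s.
3. the clamp knob is turned past its detent and its foot presses on the plate (value of joint clamp_knob above 0.95 rad and contact force between clamp_strap and plate above 1 N and x of plate_corner in the frame of fixture_corner between -0.002 and 0.002 m and y of plate_corner in the frame of fixture_corner between -0.002 and 0.002 m and z of plate_corner in the frame of fixture_corner between -0.0015 and 0.0015 m and angle between the y axis of plate_centre and the y axis of fixture, either way round below 0.02 rad and angle between plate_centre's own z axis and vertical below 0.05 rad), for 0.2 s.
At the end, for the whole second after the job is handed in: block flat on the bench, off the fixture; plate flat on the bed, still, its square corner within 2 mm of the fixture's corner in x and y, edges within 0.02 rad of the fences; knob past its detent (above 0.95 rad), the foot pressing on the plate with over 1 N (all of step 1 and all of step 3 and linear speed of plate below 0.01 m/s); the robot touches nothing.
It fails at once if the narrow plate is shifted by more than 30 mm (distance of narrow_plate from where it was at the start of the episode above 0.03 m).
It fails at once if the screwdriver is shifted by more than 30 mm (distance of screwdriver from where it was at the start of the episode above 0.03 m).
It fails at once if the caliper is shifted by more than 30 mm (distance of caliper from where it was at the start of the episode above 0.03 m).
It fails at once if the hex key is shifted by more than 30 mm (distance of hex_key from where it was at the start of the episode above 0.03 m).
It fails at once if the glue bottle is knocked over (angle between glue_white's own z axis and vertical above 0.6 rad).
It also fails if it takes over 72 s, if anything falls off the work surface, if the arm or the gripper's body presses on something with over 40 N, if the wrist force passes 120 N, or if a joint passes its speed limit or range.

### The arm

A 6-joint arm with a two-finger parallel gripper is mounted at the origin on a cart in front of the work surface, level with it; the furniture and walls round the work are solid. World frame = base frame: x ahead of the robot, y to its left, z up, the work surface at z = 0. Lengths are in mm, angles in rad, forces in N, time in s.
With the tool pointing down it reaches from about 350 to 975 mm from the base axis. Payload 7.1 kg.
Tool frame: the origin (TCP) lies midway between the tips of the shut fingers; the grasp point (between the pads) lies 19 mm behind it (ctrl.grasp_offset is the distance from the TCP to the grasp point, in mm); z points along the fingers, y is the line along which they close (so a half turn about z gives the same grasp; the last joint's range is limited). The gripper opens to 88 mm and grips with 3 to 60 N. Pads are 20 mm wide; open, the fingers measure 115 mm over their backs; the gripper's body (75 mm by 178 mm) begins 61 mm behind the grasp point.
Start: joints at [-1.215, 0.423, 1.63, -0, 1.089, -0.019], TCP at [228.82, -581.589, 222.675] pointing down, gripper open.
Joint ranges: [-3, 3], [-0.9, 2.11], [0.09, 2.58], [-1.31, 4.45], [0.11, 2.69], [-2.54, 2.54]. Speed limits (rad/s): [2.39, 2.39, 3.01, 3.14, 3.14, 3.14].

### API

Orientations are given as a rotation vector (axis times angle).
In Python, from workcell import ctrl gives the robot as it stands. The module is installed in compiled form; this text tells all that it offers.
- The arm moves only by the tool servo_tool, never from a script. Its argument "rows" is a list of rows, each a list of 7 numbers: the turn, a rotation vector about the tool's x, y, z as a fraction of full scale, then the shift along the tool's x, y, z as a fraction of full scale, then the finger opening in mm, from 0 to 87.8. A call has 1 to 10 rows; each row is the pose to reach, as a shift and turn from the pose commanded when the call began, along the tool's axes at that moment; what a row does not reach only later rows make up. Full scale, the value 1, is 20 cm for a shift and 1.5 rad for a turn. A row lasts 1/8 s, in which the tool goes at most 62.5 mm and 10.7 degrees, less where a joint would pass 70% of its speed; a pose out of reach is approached as far as the arm can. A call with a number of a shift or a turn outside -1 to 1 is refused whole. A call with a gripper value outside its range is refused whole. The fingers move at their own pace and stop on an object; the grip force is fixed at half the most. Time passes only in rows, so rows that repeat a pose let the fingers close. It gives the time, the measured TCP pose, the force, the opening and the grip force at its end, in the units of the state.
- ctrl.get_obs(): the state, without advancing time (a new reading comes with each control period).
- ctrl.get_image(name): name is "scene" or "top" or "wrist"; returns (picture, depth): 384x512x3 uint8, red, green, blue; 384x512 float32, mm along the optical axis (not along the pixel's ray), 0 where there is no reading.
- ctrl.camera_info(name): a dict with "intrinsics" (3x3 intrinsics, pixels), "k1" (the pictures are not rectified: a ray, as slopes to the right and down, at radius r is drawn at 1 + k1 r^2 times it, then the intrinsics apply), "R" (3x3) and "t" (3): a world point X has camera coordinates R X + t. Camera axes: x right, y down, z forward; pixel columns grow to the right and rows downward; lengths in mm; the calibration is good to about 2 mm. A picture is of the moment at which its call begins: read the wrist's pose just before it. camera_info takes no time and is no camera call; for the wrist camera it gives the pose at the moment of the call.
- ctrl.close_job(): hands the job in; it is judged then, once.
The state is a dict: "t": time; "qpos": joint angles; "qvel": joint speeds; "joint_torque": joint torques, N m; "ee_pos": TCP position; "orientation": TCP orientation; "ft_force": force on the tool from outside, world axes, zero at the start; "moment": the same for the moment, N m; "width": finger opening in mm; "grasp_force": force on a finger pad.
Only numpy, scipy, OpenCV 4.12 (cv2) and the standard library are available. Lean on these libraries where they do the work, as an engineer would, in place of code of your own. Each camera call takes 0.05 s, during which the arm holds its last target. There are 200 camera calls.

## Working session

There is one attempt and no reset: what is moved stays moved. The work goes in short steps, Python scripts to look and compute and a tool call to move; the robot and the scene stay as the last step left them, time stands still between calls to the robot, and variables do not carry over. Pictures are saved under pics/ and viewed, at most 10 in all, crops included, and the job is handed in when it is done.

Besides the shell and the picture viewer there is one more tool, called after "Emit:" as name([rows], argument=value, ...), one row to a line, values as JSON. servo_tool: Moves the arm, as the interface text tells. Its arguments: {"type":"object","properties":{"rows":{"type":"array","items":{"type":"array","items":{"type":"number"}}}},"required":["rows"]}

```bash
mkdir -p pics
cat > h.py <<'E'
import numpy as np, cv2
from workcell import ctrl
from scipy.spatial.transform import Rotation as Ro
def cam(n):
    c=ctrl.camera_info(n); return np.array(c["intrinsics"],float),float(c["k1"]),np.array(c["R"],float),np.array(c["t"],float)
def ray(n,px,c=None):
    K,k1,R,t=c or cam(n); px=np.atleast_2d(np.asarray(px,float))
    d=np.c_[(px[:,0]-K[0,2])/K[0,0],(px[:,1]-K[1,2])/K[1,1]]; u=d.copy()
    for _ in range(20): u=d/(1+k1*(u**2).sum(1,keepdims=True))
    return -R.T@t,(R.T@np.c_[u,np.ones(len(u))].T).T
def onz(n,px,z,c=None):
    o,d=ray(n,px,c); return o+d*((z-o[2])/d[:,2])[:,None]
def proj(n,X,c=None):
    K,k1,R,t=c or cam(n); p=(R@np.atleast_2d(X).T).T+t; u=p[:,:2]/p[:,2:]
    u=u*(1+k1*(u**2).sum(1,keepdims=True)); return u*[K[0,0],K[1,1]]+[K[0,2],K[1,2]]
def snap(n,f):
    c=cam(n); im,d=ctrl.get_image(n); cv2.imwrite(f'pics/{f}.png',cv2.cvtColor(im,cv2.COLOR_RGB2BGR)); np.savez(f'pics/{f}.npz',im=im,d=d,K=c[0],k1=c[1],R=c[2],t=c[3]); return im,d,c
def st():
    o=ctrl.get_obs(); print({k:np.round(o[k],3).tolist() for k in("t","ee_pos","orientation","ft_force","width","grasp_force","qpos")}); return o
E
python3 - <<'E'
from h import *
st()
a=snap('top','top0');b=snap('scene','scene0')
for c in (a,b): print(-c[2][2].T@c[2][3],c[2][2][2])
print(cam('wrist')[2:], Ro.from_rotvec(ctrl.get_obs()['orientation']).as_matrix())
E
```

```text
{'t': 0.0, 'ee_pos': [228.613, -581.081, 221.916], 'orientation': [-3.085, -0.585, 0.0], 'ft_force': [-0.32, 0.543, 0.132], 'width': 88.02, 'grasp_force': 0.0, 'qpos': [-1.215, 0.424, 1.631, -0.0, 1.089, -0.019]}
[385.58888335 191.56437618 908.1323775 ] [ 0.15696309  0.03543985 -0.98696839]
[-72.65373583 547.90499986 591.39359668] [ 0.70255064 -0.39072201 -0.59477636]
(array([[ 3.65259744e-01, -9.30905480e-01, -5.54828568e-04],
       [-9.01218801e-01, -3.53760761e-01,  2.50315793e-01],
       [-2.33216620e-01, -9.09302604e-02, -9.68164085e-01]]), array([-624.79111403,  -29.53299404,  388.62083859])) [[ 9.30582787e-01  3.66081183e-01 -4.94022724e-04]
 [ 3.66081516e-01 -9.30581861e-01  1.31312195e-03]
 [ 2.09806520e-05 -1.40282127e-03 -9.99999016e-01]]
```

View pics/top0.png

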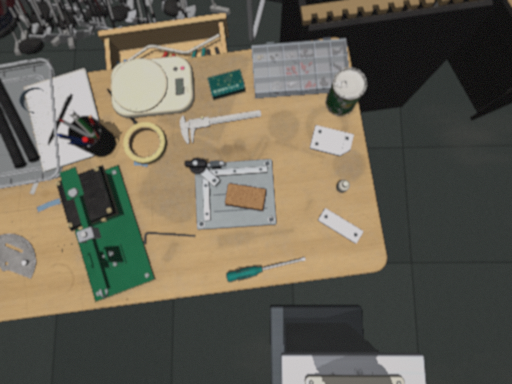

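View pics/scene0.png

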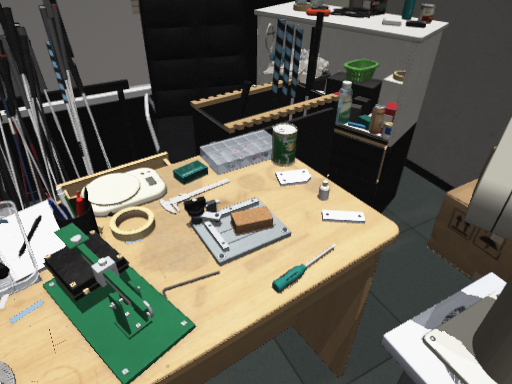

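The top view shows the fixture at about (235,193), with the cork block at (246,196) and the knob at (205,163). The broad plate is at (332,140), its cut corner at the lower right. The glue is at (343,186), the narrow plate at (341,225), the caliper at (220,122) and the hex key at (170,236). The screwdriver is at (265,268).

Run:
```python
from h import *
z=np.load('pics/top0.npz'); im=z['im']; c=(z['K'],float(z['k1']),z['R'],z['t'])
hsv=cv2.cvtColor(im,cv2.COLOR_RGB2HSV)
print(hsv[196,246],hsv[140,332],hsv[215,225],hsv[130,300],hsv[225,341])
def comp(m,roi,zz,name):
    x0,y0,x1,y1=roi; k=np.zeros(m.shape,np.uint8); k[y0:y1,x0:x1]=m[y0:y1,x0:x1]
    cs,_=cv2.findContours(k,cv2.RETR_EXTERNAL,cv2.CHAIN_APPROX_NONE); q=max(cs,key=cv2.contourArea)
    P=onz('top',q[:,0].astype(float),zz,c)[:,:2].astype(np.float32)
    r=cv2.minAreaRect(P); a=cv2.approxPolyDP(P[:,None],6,True)[:,0]
    print(name,np.round(r[0]),np.round(r[1]),round(r[2],1),a.round().tolist())
white=((hsv[...,1]<40)&(hsv[...,2]>150)).astype(np.uint8)
comp(white,(300,120,362,160),10,'plate'); comp(white,(312,200,370,250),10,'narrow')
comp(((hsv[...,1]<60)).astype(np.uint8),(185,155,282,235),16,'fixture')
comp(((hsv[...,2]<175)&(hsv[...,1]>100)).astype(np.uint8),(222,180,270,213),46,'block')
for n,p,zz in [('knob',(205,163),70),('glue',(343,184),55),('cal0',(182,125),6),('cal1',(260,114),6),('calbot',(186,141),6),('hex0',(146,240),3),('hex1',(195,236),3),('sd0',(228,274),13),('sd1',(305,259),5)]: print(n,onz('top',p,zz,c).round())
```

```text
[ 14 120 159] [170   4 206] [ 90   8 162] [ 18  98 180] [165   3 204]
plate [648.  27.] [97. 61.] 74.4 [[686.0, 66.0], [630.0, 77.0], [612.0, 10.0], [624.0, -14.0], [664.0, -24.0]]
narrow [442.  15.] [104.  35.] 57.3 [[480.0, 51.0], [457.0, 66.0], [402.0, -20.0], [428.0, -35.0]]
fixture [526. 276.] [174. 212.] 3.1 [[599.0, 385.0], [571.0, 360.0], [436.0, 351.0], [446.0, 168.0], [603.0, 178.0], [603.0, 312.0], [596.0, 334.0], [609.0, 358.0]]
block [508. 237.] [87. 48.] 79.9 [[538.0, 275.0], [491.0, 279.0], [481.0, 198.0], [525.0, 196.0]]
knob [[583. 327.  70.]]
glue [[532.  13.  55.]]
cal0 [[697. 397.   6.]]
cal1 [[721. 201.   6.]]
calbot [[655. 386.   6.]]
hex0 [[411. 479.   3.]]
hex1 [[420. 360.   3.]]
sd0 [[331. 280.  13.]]
sd1 [[364.  99.   5.]]
```

Emit:
servo_tool([
  [0,0,-0.8,0.84,-0.99,-0.3,87],
  [0,0,-0.8,0.84,-0.99,-0.3,87],
  [0,0,-0.8,0.84,-0.99,-0.3,87],
  [0,0,-0.8,0.84,-0.99,-0.3,87],
  [0,0,-0.8,0.84,-0.99,-0.3,87],
  [0,0,-0.8,0.84,-0.99,-0.3,87],
  [0,0,-0.8,0.84,-0.99,-0.3,87],
])

```text
t: 0.98
ee_pos: [312.7, -335.3, 282.7]
orientation: [-2.212, -2.231, 0.0]
ft_force: [0.1, 0.1, -0.4]
width: 87.3
grasp_force: 0.0
```

Emit:
servo_tool([
  [0,0,0,1,1,0,87],
  [0,0,0,1,1,0,87],
  [0,0,0,1,1,0,87],
  [0,0,0,1,1,0,87],
  [0,0,0,1,1,0,87],
])

```text
t: 1.6
ee_pos: [513.4, -132.6, 282.4]
orientation: [-2.214, -2.228, -0.0]
ft_force: [0.1, 0.1, 0.8]
width: 87.2
grasp_force: 0.0
```

Emit:
servo_tool([
  [0,0,0,1,0.45,0,87],
  [0,0,0,1,0.45,0,87],
  [0,0,0,1,0.45,0,87],
  [0,0,0,1,0.45,0,87],
  [0,0,0,1,0.45,0,87],
])

```text
t: 2.22
ee_pos: [601.3, 67.3, 282.0]
orientation: [-2.213, -2.229, 0.001]
ft_force: [0.4, -0.9, 0.0]
width: 86.9
grasp_force: 0.0
```

Run:
```python
from h import *
st(); snap('wrist','w1')
```

```text
{'t': 2.225, 'ee_pos': [601.308, 67.313, 281.986], 'orientation': [-2.213, -2.229, 0.001], 'ft_force': [0.389, -0.932, 0.017], 'width': 86.864, 'grasp_force': 0.0, 'qpos': [0.092, 0.333, 1.62, 0.0, 1.189, 0.084]}
```

Emit:
servo_tool([
  [0,0,0,1,-0.15,0,87],
  [0,0,0,1,-0.15,0,87],
  [0,0,0,1,-0.15,0,87],
  [0,0,0,1,-0.15,0,87],
  [0,0,0,1,-0.15,0,87],
])

```text
t: 2.9
ee_pos: [570.1, 264.4, 282.5]
orientation: [2.216, 2.226, -0.001]
ft_force: [0.5, -1.0, -0.2]
width: 87.3
grasp_force: 0.0
```

Run:
```python
from h import *
st(); snap('wrist','w2')
a=cv2.imread('pics/w1.png');b=cv2.imread('pics/w2.png')
cv2.imwrite('pics/w12.png',cv2.resize(np.vstack([a,b]),None,fx=.78,fy=.78))
```

```text
{'t': 2.9, 'ee_pos': [570.059, 264.427, 282.507], 'orientation': [2.216, 2.226, -0.001], 'ft_force': [0.458, -0.964, -0.23], 'width': 87.291, 'grasp_force': 0.0, 'qpos': [0.416, 0.369, 1.567, -0.001, 1.207, 0.411]}
```

View pics/w12.png

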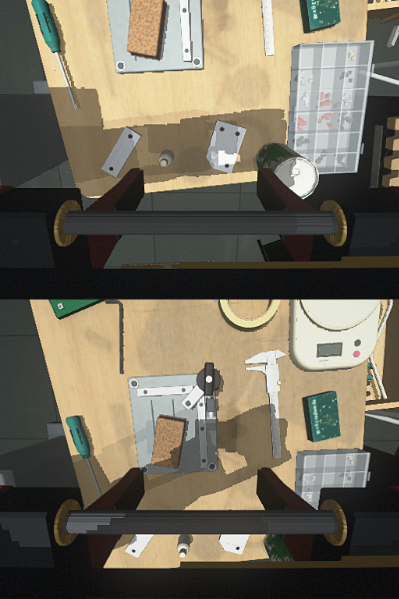

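w1 (upper half) shows the broad plate at about (290,187) full-frame pixels, half in shadow, with the narrow plate and the glue on its left. w2 (lower half) shows the fixture at about (225,160), the block at (215,180), the knob bar along y at (268,100) and the strap running diagonally to its foot. I'll separate the objects by height, using the depth image.

```bash
cat >> h.py <<'E'
def load(f):
    z=np.load(f'pics/{f}.npz'); return z['im'],z['d'],(z['K'],float(z['k1']),z['R'],z['t'])
def cloud(d,c):
    v,u=np.mgrid[:384,:512]; o,r=ray(None,np.c_[u.ravel(),v.ravel()],c); s=(r@c[2].T)[:,2]
    return (o+r*(d.ravel()/s)[:,None]).reshape(384,512,3)
def seg(W,d,lo,hi,roi,name,tol=4):
    x0,x1,y0,y1=roi; m=((d>0)&(W[...,2]>lo)&(W[...,2]<hi)&(W[...,0]>x0)&(W[...,0]<x1)&(W[...,1]>y0)&(W[...,1]<y1)).astype(np.uint8)
    m=cv2.morphologyEx(m,cv2.MORPH_OPEN,np.ones((3,3),np.uint8))
    cs,_=cv2.findContours(m,cv2.RETR_EXTERNAL,cv2.CHAIN_APPROX_NONE)
    if not cs: print(name,'none'); return
    q=max(cs,key=cv2.contourArea)[:,0]; P=W[q[:,1],q[:,0]].astype(np.float32)
    r=cv2.minAreaRect(P[:,:2]); a=cv2.approxPolyDP(P[:,None,:2],tol,True)[:,0]
    print(name,'c',np.round(r[0],1),'size',np.round(r[1],1),'ang',round(r[2],2),'z',np.median(W[m>0][:,2]).round(1),'n',m.sum(),a.round(1).tolist())
E
python3 - <<'E'
from h import *
im,d,c=load('w1'); W=cloud(d,c)
seg(W,d,6,15,(590,720,-45,100),'plate'); seg(W,d,6,15,(380,500,-60,90),'narrow')
im,d,c=load('w2'); W=cloud(d,c); 
print('bench z',np.median(W[...,2][(abs(W[...,0]-640)<15)&(abs(W[...,1]-150)<15)]))
R=(420,660,140,400)
seg(W,d,40,52,(440,560,170,300),'block'); seg(W,d,12,20,R,'bed'); seg(W,d,10,70,R,'all',6)
seg(W,d,25,34,R,'fence'); seg(W,d,40,50,(540,620,260,400),'strap45'); seg(W,d,76,88,(540,640,260,400),'knob'); seg(W,d,53,62,(580,640,250,330),'detent')
E
```

```text
Traceback (most recent call last):
  File "h.py", line 31, in seg
    r=cv2.minAreaRect(P[:,:2]); a=cv2.approxPolyDP(P[:,None,:2],tol,True)[:,0]
cv2.error: OpenCV(4.12.0) /io/opencv/modules/imgproc/src/convhull.cpp:143: error: (-215:Assertion failed) total >= 0 && (depth == CV_32F || depth == CV_32S) in function 'convexHull'
```

```bash
sed -i 's/P=W\[q\[:,1\],q\[:,0\]\].astype(np.float32)/P=np.ascontiguousarray(W[q[:,1],q[:,0],:2],np.float32)/; s/P\[:,:2\]/P/; s/P\[:,None,:2\]/P[:,None]/' h.py
python3 - <<'E'
from h import *
im,d,c=load('w1'); W=cloud(d,c)
seg(W,d,6,15,(590,720,-45,100),'plate'); seg(W,d,6,15,(380,500,-60,90),'narrow')
im,d,c=load('w2'); W=cloud(d,c); 
print('bench z',np.median(W[...,2][(abs(W[...,0]-640)<15)&(abs(W[...,1]-150)<15)]))
R=(420,660,140,400)
seg(W,d,40,52,(440,560,170,300),'block'); seg(W,d,12,20,R,'bed'); seg(W,d,10,70,R,'all',6)
seg(W,d,25,34,R,'fence'); seg(W,d,40,50,(540,620,260,400),'strap45'); seg(W,d,76,88,(540,640,260,400),'knob'); seg(W,d,53,62,(580,640,250,330),'detent')
E
```

```text
plate c [648.7  26.5] size [95.9 60.2] ang 74.18 z 9.2 n 2275 [[633.0999755859375, 79.80000305175781], [613.0999755859375, 6.199999809265137], [626.0, -16.700000762939453], [664.4000244140625, -26.700000762939453], [687.9000244140625, 65.0]]
narrow c [441.8  14.6] size [104.7  34.4] ang 57.02 z 9.4 n 1420 [[459.5, 65.0999984741211], [453.5, 63.599998474121094], [402.8999938964844, -14.899999618530273], [402.29998779296875, -21.5], [423.1000061035156, -35.20000076293945], [430.8999938964844, -33.70000076293945], [483.1000061035156, 48.5]]
bench z -0.6881148050164825
block c [510.2 237.8] size [90.2 50. ] ang 80.36 z 45.5 n 2161 [[494.79998779296875, 284.79998779296875], [479.5, 199.5], [527.2000122070312, 193.39999389648438], [541.4000244140625, 276.6000061035156]]
bed c [520.8 264.8] size [159.8 189.7] ang 3.18 z 15.3 n 8069 [[563.0999755859375, 360.29998779296875], [437.79998779296875, 353.3999938964844], [437.6000061035156, 329.8999938964844], [443.5, 324.3999938964844], [438.6000061035156, 322.8999938964844], [445.3999938964844, 183.89999389648438], [462.20001220703125, 179.5], [4
[... 1125 characters left out ...]
69482422], [582.5999755859375, 216.60000610351562]]
strap45 c [556.  319.2] size [42.2 20. ] ang 48.2 z 43.8 n 440 [[564.9000244140625, 339.5], [541.9000244140625, 318.5], [540.2999877929688, 305.1000061035156], [547.2000122070312, 299.8999938964844], [574.4000244140625, 325.20001220703125]]
knob c [582.9 349. ] size [13.4 48.8] ang 0.43 z 79.8 n 489 [[578.4000244140625, 373.3999938964844], [576.4000244140625, 325.8999938964844], [587.5999755859375, 324.6000061035156], [589.0999755859375, 372.1000061035156]]
detent c [586.9 305.2] size [11.9 35.5] ang 0.65 z 56.7 n 238 [[582.0999755859375, 322.8999938964844], [583.9000244140625, 287.6000061035156], [592.0, 287.5], [592.5, 317.8999938964844]]
```

```bash
cat >> h.py <<'E'
def mv(x,y,z,psi):
    o=ctrl.get_obs(); R=Ro.from_rotvec(o['orientation']).as_matrix(); p0=np.arctan2(R[1,0],R[0,0])
    s=R.T@(np.array([x,y,z])-o['ee_pos'])/200; D=np.array([[np.cos(psi),np.sin(psi),0],[np.sin(psi),-np.cos(psi),0],[0,0,-1]]).T
    D=np.c_[[np.cos(psi),np.sin(psi),0],[np.sin(psi),-np.cos(psi),0],[0,0,-1]]
    w=Ro.from_matrix(R.T@D).as_rotvec()/1.5; print('row',np.round(w,3),np.round(s,4),'psi',p0.round(4))
E
python3 -c "
from h import *
mv(508,237.5,24,1.403)"
```

```text
row [-0.     0.001  0.114] [-0.1285 -0.3116  1.2929] psi 1.5742
```

Emit:
servo_tool([
  [0,0,0.114,-0.1285,-0.3116,0.2,74],
  [0,0,0.114,-0.1285,-0.3116,0.6,74],
  [0,0,0.114,-0.1285,-0.3116,1,74],
  [0,0,0.114,-0.1285,-0.3116,1,74],
  [0,0,0.114,-0.1285,-0.3116,1,74],
  [0,0,0.114,-0.1285,-0.3116,1,74],
])

```text
t: 3.7
ee_pos: [509.5, 238.6, 84.2]
orientation: [2.4, 2.026, 0.003]
ft_force: [0.5, 0.3, 0.5]
width: 74.0
grasp_force: 0.0
```

Emit:
servo_tool([
  [0,0,0,0,0,0.16,74],
  [0,0,0,0,0,0.29,74],
  [0,0,0,0,0,0.29,74],
  [0,0,0,0,0,0.29,30],
  [0,0,0,0,0,0.29,30],
  [0,0,0,0,0,0.29,30],
  [0,0,0,0,0,0.29,30],
  [0,0,0,0,0,0.29,30],
])

```text
t: 4.7
ee_pos: [509.0, 239.6, 26.1]
orientation: [2.398, 2.028, 0.003]
ft_force: [-0.2, -1.5, 7.4]
width: 51.8
grasp_force: 30.0
```

Emit:
servo_tool([
  [0,0,0,0,0,-0.15,30],
  [0,0,0,0,0,-0.3,30],
  [0,0,-0.111,-0.2,0.1,-0.3,30],
  [0,0,-0.111,-0.4,0.2,-0.3,30],
  [0,0,-0.111,-0.614,0.297,-0.3,30],
  [0,0,-0.111,-0.614,0.297,-0.3,30],
  [0,0,-0.111,-0.614,0.297,-0.1,30],
  [0,0,-0.111,-0.614,0.297,0.03,30],
  [0,0,-0.111,-0.614,0.297,0.06,30],
  [0,0,-0.111,-0.614,0.297,0.07,30],
])

```text
t: 5.95
ee_pos: [546.3, 108.9, 10.9]
orientation: [-2.221, -2.222, -0.0]
ft_force: [0.8, -0.1, -1.0]
width: 52.0
grasp_force: 30.0
```

Emit:
servo_tool([
  [0,0,0,0,0,0.006,30],
  [0,0,0,0,0,0.006,72],
  [0,0,0,0,0,0.006,72],
  [0,0,0,0,0,0.006,72],
  [0,0,0,0,0,-0.25,72],
  [0,0,0,0,0,-0.5,80],
  [0,0,0,0,0,-0.5,80],
])

```text
t: 6.82
ee_pos: [549.0, 108.8, 114.4]
orientation: [2.219, 2.218, 0.01]
ft_force: [0.8, 0.6, -0.3]
width: 79.8
grasp_force: 0.0
```

Run:
```python
from h import *
st(); im,d,c=snap('top','t2'); W=cloud(d,c)
seg(W,d,24,40,(490,610,30,170),'block')
mv(648.7,27,60,-0.2757+np.pi/2)
mv(648.7,27,4,-0.2757+np.pi/2)
```

```text
{'t': 6.825, 'ee_pos': [548.982, 108.754, 114.435], 'orientation': [2.219, 2.218, 0.01], 'ft_force': [0.822, 0.612, -0.266], 'width': 79.795, 'grasp_force': 0.0, 'qpos': [0.174, 0.475, 1.852, 0.0, 0.807, 0.175]}
block c [544.8 138.8] size [23.7 46.5] ang 88.67 z 29.4 n 183 [[567.7000122070312, 150.10000610351562], [536.2000122070312, 150.8000030517578], [534.2999877929688, 145.89999389648438], [522.5, 150.89999389648438], [522.0, 132.1999969482422], [543.2000122070312, 127.0], [564.9000244140625, 133.60000610351562]]
row [ 0.003 -0.001  0.183] [-0.4073  0.5055  0.2636] psi 1.5703
row [ 0.003 -0.001  0.183] [-0.4075  0.5044  0.5436] psi 1.5703
```

Run:
```python
from h import *
for f in('w1','top0'):
    im,d,c=load(f); W=cloud(d,c)
    seg(W,d,30,200,(640,820,-120,150),'can'); seg(W,d,85,200,(640,820,-120,150),'cantop')
```

```text
can c [788.9  59.8] size [188.6  98.4] ang 68.8 z 36.6 n 6273 [[817.9000244140625, 149.6999969482422], [770.9000244140625, 149.39999389648438], [769.7000122070312, 82.19999694824219], [775.2000122070312, 81.4000015258789], [776.7999877929688, 29.399999618530273], [754.2999877929688, 36.5], [735.5, 33.099998474121094], [716.9000244140625, 10.100000381469727], [715.7000122070312, -6.199999809265137], [717.9000244140625, 11.5], [768.7000122070312, -33.5], [783.5999755859375, -22.200000762939453], [789.4000244140625, -7.5], [779.5, 24.399999618530273], [819.9000244140625, 4.5]]
cantop c [759.2   7.5] size [54.  75.4] ang 51.36 z 105.9 n 2323 [[736.0999755859375, 33.0], [717.2999877929688, 11.0], [771.0, -33.29999923706055], [789.4000244140625, -7.5], [784.5, 18.799999237060547], [767.2000122070312, 33.70000076293945]]
can c [783.3  54.8] size [198.3  95. ] ang 68.97 z 53.2 n 2304 [[734.9000244140625, -32.79999923706055], [762.5999755859375, -35.29999923706055], [783.4000244140625, -20.399999618530273], [788.7000122070312, 6.0], [775.5, 19.700000762939453], [817.2000122070312, 10.69999980
[... 243 characters left out ...]
6.5, 94.80000305175781], [774.4000244140625, 68.19999694824219], [774.7000122070312, 31.5], [754.2999877929688, 36.599998474121094], [734.0999755859375, 32.900001525878906], [721.0, 23.899999618530273], [713.2999877929688, 1.399999976158142], [715.4000244140625, -13.0]]
cantop c [ 7.505e+02 -3.000e-01] size [73.2 74.5] ang 43.3 z 106.1 n 966 [[788.7000122070312, 6.0], [770.2999877929688, 31.299999237060547], [745.2000122070312, 36.79999923706055], [723.0999755859375, 24.700000762939453], [713.9000244140625, -5.699999809265137], [727.0999755859375, -28.799999237060547], [751.2000122070312, -37.20000076293945], [769.5999755859375, -33.400001525878906], [783.4000244140625, -20.399999618530273]]
```

The can (751,0, top at z 106) would hit the gripper body if I grasped the plate where it lies. I'll push the plate about 85 mm along its own +y first.

Emit:
servo_tool([
  [0,0,-0.869,-0.755,0.42,0,0],
  [0,0,-0.869,-0.755,0.42,0,0],
  [0,0,-0.869,-0.755,0.42,0,0],
  [0,0,-0.869,-0.755,0.42,0,0],
  [0,0,-0.869,-0.755,0.42,0,0],
  [0,0,-0.869,-0.755,0.42,0,0],
  [0,0,-0.869,-0.755,0.42,0,0],
  [0,0,-0.869,-0.755,0.42,0.25,0],
  [0,0,-0.869,-0.755,0.42,0.25,0],
])

```text
t: 8.0
ee_pos: [625.9, -42.4, 55.8]
orientation: [-0.418, -3.103, 0.001]
ft_force: [-0.3, 0.6, -0.3]
width: 0.4
grasp_force: 0.0
```

Run:
```python
from h import *
st(); mv(633,-42,4,np.pi-.268)
```

```text
{'t': 8.0, 'ee_pos': [625.865, -42.43, 55.842], 'orientation': [-0.418, -3.103, 0.001], 'ft_force': [-0.285, 0.564, -0.342], 'width': 0.437, 'grasp_force': 0.0, 'qpos': [-0.087, 0.648, 1.702, -0.0, 0.802, -1.389]}
row [-0.001 -0.007 -0.   ] [-0.0364  0.012   0.2588] psi 2.8735
```

Emit:
servo_tool([
  [0,0,0,-0.025,0,0.15,0],
  [0,0,0,-0.025,0,0.258,0],
  [0,0,0,-0.025,0,0.258,0],
  [0,0,0,-0.025,0.05,0.258,0],
  [0,0,0,-0.025,0.11,0.258,0],
  [0,0,0,-0.025,0.17,0.258,0],
  [0,0,0,-0.025,0.23,0.258,0],
])

```text
t: 8.88
ee_pos: [648.2, 0.8, 10.4]
orientation: [0.418, 3.112, -0.001]
ft_force: [-1.0, -4.8, 6.3]
width: 0.6
grasp_force: 3.1
```

Run:
```python
from h import *
st(); im,d,c=snap('top','t3'); W=cloud(d,c)
seg(W,d,6,15,(590,760,-20,180),'plate')
```

```text
{'t': 8.875, 'ee_pos': [648.163, 0.761, 10.407], 'orientation': [0.418, 3.112, -0.001], 'ft_force': [-1.013, -4.792, 6.283], 'width': 0.602, 'grasp_force': 3.072, 'qpos': [-0.017, 0.735, 1.666, -0.001, 0.739, -1.32]}
plate c [639.8  39.6] size [84.5 40.3] ang 75.05 z 9.3 n 464 [[655.5, 79.0], [631.0999755859375, 84.4000015258789], [614.0999755859375, 17.5], [624.0999755859375, 0.0], [634.4000244140625, -0.699999988079071], [638.4000244140625, 12.100000381469727], [655.0, 20.299999237060547], [654.7000122070312, 32.70000076293945], [649.4000244140625, 35.599998474121094], [660.5999755859375, 39.400001525878906]]
```

Emit:
servo_tool([
  [0,0,0,0,0,-0.06,0],
  [0,0,0,0,-0.1,-0.06,0],
  [0,0,0,0,-0.2,-0.06,0],
  [0,0,0,0,-0.2,-0.03,0],
  [0,0,0,0,-0.2,0,0],
  [0,0,0,0,-0.2,0,0],
])

```text
t: 9.68
ee_pos: [635.9, -38.1, 8.1]
orientation: [-0.419, -3.112, 0.0]
ft_force: [-0.1, 0.0, -1.0]
width: 0.5
grasp_force: 0.0
```

Run:
```python
from h import *
st(); im,d,c=snap('top','t4'); W=cloud(d,c)
seg(W,d,6,15,(590,760,-20,180),'plate')
```

```text
{'t': 9.675, 'ee_pos': [635.946, -38.117, 8.053], 'orientation': [-0.419, -3.112, 0.0], 'ft_force': [-0.144, 0.014, -1.04], 'width': 0.471, 'grasp_force': 0.0, 'qpos': [-0.079, 0.728, 1.69, 0.0, 0.724, -1.382]}
plate c [648.4  33.2] size [95.9 60.9] ang 75.46 z 9.5 n 681 [[683.5999755859375, 73.0999984741211], [652.5999755859375, 81.69999694824219], [628.2999877929688, 77.19999694824219], [614.2999877929688, 17.399999618530273], [626.2000122070312, -9.600000381469727], [643.9000244140625, -12.899999618530273], [649.9000244140625, 15.600000381469727], [644.7999877929688, 30.600000381469727], [660.9000244140625, 39.29999923706055], [678.0999755859375, 34.0], [687.2000122070312, 67.69999694824219]]
```

Emit:
servo_tool([
  [0,0,0,-0.01,0,0.024,0],
  [0,0,0,-0.01,0,0.024,0],
  [0,0,0,-0.01,0.06,0.024,0],
  [0,0,0,-0.01,0.12,0.024,0],
  [0,0,0,-0.01,0.18,0.024,0],
  [0,0,0,-0.01,0.24,0.024,0],
  [0,0,0,-0.01,0.3,0.024,0],
  [0,0,0,-0.01,0.36,0.024,0],
  [0,0,0,-0.01,0.43,0.024,0],
  [0,0,0,-0.01,0.43,0.024,0],
])

```text
t: 10.98
ee_pos: [661.6, 45.4, 4.3]
orientation: [0.418, 3.113, 0.001]
ft_force: [-0.7, -0.4, -0.0]
width: 0.4
grasp_force: 0.0
```

Emit:
servo_tool([
  [0,0,0,0,-0.1,0,0],
  [0,0,0,0,-0.1,-0.4,60],
  [0,0,0.868,-0.1,-0.1,-0.7,80],
  [0,0,0.868,-0.1,-0.1,-0.8,80],
  [0,0,0.868,-0.1,-0.1,-0.8,80],
  [0,0,0.868,-0.1,-0.1,-0.8,80],
  [0,0,0.868,-0.1,-0.1,-0.8,80],
  [0,0,0.868,-0.1,-0.1,-0.8,80],
  [0,0,0.868,-0.1,-0.1,-0.8,80],
])

```text
t: 12.1
ee_pos: [674.5, 17.6, 164.0]
orientation: [-2.228, -2.214, 0.001]
ft_force: [-0.4, -1.3, 0.2]
width: 76.9
grasp_force: 0.0
```

Run:
```python
from h import *
st(); im,d,c=snap('wrist','w3'); W=cloud(d,c)
seg(W,d,6,15,(590,770,0,200),'plate')
seg(W,d,24,40,(490,610,30,170),'block')
```

```text
{'t': 12.1, 'ee_pos': [674.486, 17.591, 163.995], 'orientation': [-2.228, -2.214, 0.001], 'ft_force': [-0.426, -1.344, 0.219], 'width': 76.891, 'grasp_force': 0.0, 'qpos': [0.009, 0.56, 1.552, -0.0, 1.031, 0.015]}
plate c [670.2 103.4] size [95.5 60.3] ang 74.52 z 9.2 n 5465 [[654.0, 155.6999969482422], [635.0999755859375, 83.30000305175781], [648.0999755859375, 60.0], [686.0, 50.29999923706055], [710.0999755859375, 141.6999969482422]]
block c [547.2 107. ] size [89.2 50.8] ang 89.39 z 29.6 n 4886 [[523.9000244140625, 150.60000610351562], [524.2999877929688, 63.79999923706055], [570.7999877929688, 63.099998474121094], [572.0999755859375, 150.10000610351562]]
```

Run:
```python
from h import *
mv(670.2,103.4,40,1.305); mv(670.2,103.4,3.5,1.305)
```

```text
row [-0.     0.     0.168] [ 0.4284 -0.027   0.6202] psi 1.5575
row [-0.     0.     0.168] [ 0.4284 -0.0269  0.8027] psi 1.5575
```

Emit:
servo_tool([
  [0,0,0.168,0.2,0,0,80],
  [0,0,0.168,0.428,-0.027,0.2,80],
  [0,0,0.168,0.428,-0.027,0.45,80],
  [0,0,0.168,0.428,-0.027,0.62,80],
  [0,0,0.168,0.428,-0.027,0.62,80],
  [0,0,0.168,0.428,-0.027,0.62,80],
])

```text
t: 12.9
ee_pos: [670.6, 104.4, 41.5]
orientation: [2.481, 1.926, 0.002]
ft_force: [0.3, 0.8, -0.2]
width: 80.2
grasp_force: 0.0
```

Run:
```python
from h import *
mv(670.2,103.4,3.5,1.305)
```

```text
row [ 0.001 -0.     0.01 ] [-0.0052 -0.0008  0.19  ] psi 1.32
```

Emit:
servo_tool([
  [0,0,0.01,-0.005,0,0.1,80],
  [0,0,0.01,-0.005,0,0.185,80],
  [0,0,0.01,-0.005,0,0.185,80],
  [0,0,0.01,-0.005,0,0.185,40],
  [0,0,0.01,-0.005,0,0.185,40],
  [0,0,0.01,-0.005,0,0.185,40],
  [0,0,0.01,-0.005,0,0.185,40],
  [0,0,0.01,-0.005,0,0.185,40],
])

```text
t: 13.9
ee_pos: [669.8, 104.3, 3.7]
orientation: [2.496, 1.907, 0.001]
ft_force: [0.9, 1.3, 2.9]
width: 59.8
grasp_force: 30.0
```

Run:
```python
from h import *
mv(509.6,251,75,1.625)
```

```text
row [ 0.    -0.    -0.213] [ 0.4975 -0.9654 -0.3569] psi 1.3048
```

Emit:
servo_tool([
  [0,0,0,0,0,-0.18,40],
  [0,0,0,0,0,-0.357,40],
  [0,0,-0.213,0.1,-0.2,-0.357,40],
  [0,0,-0.213,0.25,-0.5,-0.357,40],
  [0,0,-0.213,0.4,-0.8,-0.357,40],
  [0,0,-0.213,0.497,-0.965,-0.357,40],
  [0,0,-0.213,0.497,-0.965,-0.357,40],
  [0,0,-0.213,0.497,-0.965,-0.357,40],
])

```text
t: 14.9
ee_pos: [509.8, 250.8, 74.8]
orientation: [2.16, 2.281, 0.001]
ft_force: [0.1, 0.0, -1.5]
width: 59.5
grasp_force: 30.0
```

Run:
```python
from h import *
st();mv(509.6,251,22,1.625)
im,d,c=snap('wrist','w4'); W=cloud(d,c); seg(W,d,68,90,(400,620,150,400),'plate')
```

```text
{'t': 14.9, 'ee_pos': [509.846, 250.787, 74.753], 'orientation': [2.16, 2.281, 0.001], 'ft_force': [0.086, 0.017, -1.498], 'width': 59.525, 'grasp_force': 30.0, 'qpos': [0.436, 0.55, 1.842, -0.0, 0.748, 0.382]}
row [ 0.  0. -0.] [ 0.0011 -0.0013  0.2638] psi 1.625
plate c [509.4 263.7] size [77.4 69.3] ang 3.14 z 80.3 n 16923 [[478.1000061035156, 296.6000061035156], [479.70001220703125, 260.6000061035156], [470.8999938964844, 259.3999938964844], [479.79998779296875, 258.3999938964844], [481.70001220703125, 228.5], [540.7000122070312, 231.3000030517578], [539.2000122070312, 260.8999938964844], [548.0999755859375, 263.70001220703125], [539.4000244140625, 264.5], [536.7999877929688, 299.6000061035156]]
```

Emit:
servo_tool([
  [0,0,0,0,0,0.15,40],
  [0,0,0,0,0,0.24,40],
  [0,0,0,0,0,0.27,40],
  [0,0,0,0.04,0,0.27,40],
  [0,0,0,0.08,0,0.27,40],
  [0,0,0,0.11,0,0.27,40],
  [0,0,0,0.12,0,0.27,40],
  [0,0,0,0.13,0,0.27,40],
  [0,0,0,0.13,0,0.27,40],
])

```text
t: 16.08
ee_pos: [508.0, 276.4, 20.7]
orientation: [2.161, 2.28, -0.001]
ft_force: [0.5, -2.4, -1.7]
width: 59.3
grasp_force: 30.0
```

Emit:
servo_tool([
  [0,0,0,0.01,0,0,40],
  [0,0,0,0.018,0,0,40],
  [0,0,0,0.018,0,0.006,40],
  [0,0,0,0.018,0,0.006,40],
])

```text
t: 16.58
ee_pos: [507.9, 276.8, 20.1]
orientation: [2.159, 2.279, -0.006]
ft_force: [2.7, -20.4, 9.9]
width: 59.6
grasp_force: 30.0
```

Emit:
servo_tool([
  [0,0,0,-0.012,0,0,40],
  [0,0,0,-0.012,0,0,72],
  [0,0,0,-0.012,0,0,72],
  [0,0,0,-0.012,0,0,72],
  [0,0,0,-0.012,0,-0.1,72],
  [0,0,0,-0.012,0,-0.2,72],
  [0,0,0,-0.012,-0.15,-0.2,0],
  [0,0,0,-0.012,-0.32,-0.2,0],
  [0,0,0,-0.012,-0.32,-0.2,0],
  [0,0,0,-0.012,-0.32,-0.2,0],
])

```text
t: 17.82
ee_pos: [445.4, 275.3, 60.8]
orientation: [2.16, 2.28, 0.004]
ft_force: [0.6, -0.1, 0.1]
width: 35.4
grasp_force: 0.0
```

```bash
cat >> h.py <<'E'
F0=np.array([520.8,264.8]); TF=0.0545; RF=np.array([[np.cos(TF),-np.sin(TF)],[np.sin(TF),np.cos(TF)]])
def fx(p): return (np.asarray(p)[...,:2]-F0)@RF
def wf(p): return F0+RF@np.asarray(p,float)
E
python3 - <<'E'
from h import *
o=st();print(fx(o['ee_pos']))
mv(*wf([-64,10]),20,1.625)
im,d,c=snap('wrist','w5'); W=cloud(d,c)
V=W.copy(); V[...,:2]=(W[...,:2]-F0)@RF
seg(V,d,22.5,28,(-70,44,-80,59),'plate(fix)'); seg(V,d,28,34,(-70,70,-90,85),'fence')
cv2.imwrite('pics/w5v.png',cv2.cvtColor(im,cv2.COLOR_RGB2BGR))
E
```

```text
{'t': 17.825, 'ee_pos': [445.422, 275.301, 60.813], 'orientation': [2.16, 2.28, 0.004], 'ft_force': [0.556, -0.098, 0.139], 'width': 35.418, 'grasp_force': 0.0, 'qpos': [0.531, 0.527, 1.947, -0.0, 0.665, 0.477]}
[-74.69389948  14.59157553]
row [ 0.002 -0.001 -0.   ] [-0.0232  0.053   0.2042] psi 1.6246
plate(fix) c [-11.8  24.2] size [69.6 60.7] ang 89.85 z 25.2 n 7392 [[-41.400001525878906, 58.400001525878906], [-41.79999923706055, 13.100000381469727], [-28.399999618530273, -9.399999618530273], [18.100000381469727, -6.5], [18.100000381469727, 58.29999923706055]]
fence c [-10.6  66.6] size [13.2 99.4] ang 89.98 z 29.2 n 4625 [[-60.29999923706055, 70.69999694824219], [-57.5, 60.20000076293945], [37.099998474121094, 60.099998474121094], [38.0, 72.5999984741211]]
```

View pics/w5v.png

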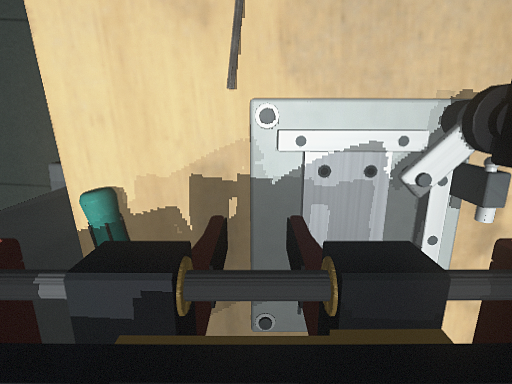

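The plate is flush on the left fence, with its edge at fixture y≈58.4 and its +x edge at 18, so about 27 mm short of the far fence. The strap foot is visible at about (420,180). Next is the push to +x.

Emit:
servo_tool([
  [0,0,0,-0.012,0.04,0,0],
  [0,0,0,-0.012,0.045,0,0],
  [0,0,0,-0.012,0.045,0.1,0],
  [0,0,0,-0.012,0.045,0.2,0],
  [0,0,0,-0.012,0.045,0.204,0],
  [0,0,0,-0.012,0.045,0.204,0],
])

```text
t: 18.62
ee_pos: [453.5, 272.6, 18.9]
orientation: [-2.162, -2.28, -0.0]
ft_force: [0.2, -0.2, 0.4]
width: 0.3
grasp_force: 0.0
```

Run:
```python
from h import *
o=st();print(fx(o['ee_pos']))
```

```text
{'t': 18.625, 'ee_pos': [453.473, 272.643, 18.888], 'orientation': [-2.162, -2.28, -0.0], 'ft_force': [0.228, -0.232, 0.37], 'width': 0.313, 'grasp_force': 0.0, 'qpos': [0.519, 0.61, 1.939, 0.0, 0.593, 0.466]}
[-66.80006028  11.49906152]
```

Emit:
servo_tool([
  [0,0,0,0,0.05,-0.004,0],
  [0,0,0,0,0.09,-0.004,0],
  [0,0,0,0,0.12,-0.004,0],
  [0,0,0,0,0.145,-0.004,0],
  [0,0,0,0,0.165,-0.004,0],
  [0,0,0,0,0.175,-0.004,0],
  [0,0,0,0,0.18,-0.004,0],
  [0,0,0,0,0.18,-0.004,0],
])

```text
t: 19.62
ee_pos: [489.1, 274.5, 19.4]
orientation: [2.161, 2.28, 0.0]
ft_force: [-0.2, -0.3, 0.7]
width: 0.7
grasp_force: 0.4
```

Emit:
servo_tool([
  [0,0,0,0,0.01,0,0],
  [0,0,0,0,0.02,0,0],
  [0,0,0,0,0.02,0,0],
])

```text
t: 20.0
ee_pos: [493.6, 274.9, 19.5]
orientation: [2.161, 2.28, 0.001]
ft_force: [-0.7, -0.6, -0.4]
width: 0.7
grasp_force: 0.0
```

Run:
```python
from h import *
o=st();print(fx(o['ee_pos']))
im,d,c=snap('wrist','w6'); W=cloud(d,c)
V=W.copy(); V[...,:2]=(W[...,:2]-F0)@RF
seg(V,d,22.5,28,(-70,44,-80,59),'plate(fix)')
```

```text
{'t': 20.0, 'ee_pos': [493.623, 274.898, 19.527], 'orientation': [2.161, 2.28, 0.001], 'ft_force': [-0.708, -0.621, -0.434], 'width': 0.686, 'grasp_force': 0.0, 'qpos': [0.487, 0.64, 1.859, -0.0, 0.641, 0.434]}
[-26.58647816  11.56378115]
plate(fix) c [12.5 24.4] size [68.9 61.5] ang 89.84 z 25.2 n 8120 [[-16.899999618530273, 58.70000076293945], [-13.399999618530273, 9.600000381469727], [26.700000762939453, 9.300000190734863], [43.0, -10.100000381469727], [42.70000076293945, 26.700000762939453], [35.70000076293945, 25.700000762939453], [20.600000381469727, 41.70000076293945], [35.900001525878906, 58.70000076293945]]
```

Emit:
servo_tool([
  [0,0,0,0,0.01,0,0],
  [0,0,0,0,0.016,0,0],
  [0,0,0,0,0.02,0,0],
  [0,0,0,0,0.02,0,0],
])

```text
t: 20.55
ee_pos: [496.5, 274.9, 19.4]
orientation: [-2.161, -2.28, 0.002]
ft_force: [-5.2, 0.5, 4.0]
width: 0.4
grasp_force: 2.3
```

Emit:
servo_tool([
  [0,0,0,0,0.008,0,0],
  [0,0,0,0,0.012,0,0],
  [0,0,0,0,0.012,0,0],
])

```text
t: 20.92
ee_pos: [496.6, 274.8, 19.4]
orientation: [-2.16, -2.278, 0.007]
ft_force: [-12.1, 2.7, 10.6]
width: 0.6
grasp_force: 6.4
```

Emit:
servo_tool([
  [0,0,0,0,-0.04,0,0],
  [0,0,0,0,-0.05,-0.12,0],
  [0,0,0,-0.15,0,-0.14,0],
  [0,0,0,-0.358,0.22,-0.14,0],
  [0,0,0,-0.358,0.22,-0.14,0],
  [0,0,0,-0.358,0.22,-0.05,0],
  [0,0,0,-0.358,0.22,0,0],
  [0,0,0,-0.358,0.22,0,0],
])

```text
t: 21.92
ee_pos: [545.4, 206.3, 17.8]
orientation: [-2.159, -2.28, 0.004]
ft_force: [-0.3, 0.5, 0.1]
width: 0.5
grasp_force: 0.0
```

Run:
```python
from h import *
o=st();print(fx(o['ee_pos'])); mv(*wf([22,-46]),19.5,1.625)
im,d,c=snap('wrist','w7'); W=cloud(d,c)
V=W.copy(); V[...,:2]=(W[...,:2]-F0)@RF
seg(V,d,22.5,28,(-70,52,-80,66),'plate(fix)'); seg(V,d,27.5,34,(40,70,-90,40),'far'); seg(V,d,27.5,34,(-70,35,50,85),'left')
```

```text
{'t': 21.925, 'ee_pos': [545.422, 206.313, 17.799], 'orientation': [-2.159, -2.28, 0.004], 'ft_force': [-0.3, 0.502, 0.109], 'width': 0.476, 'grasp_force': 0.0, 'qpos': [0.341, 0.661, 1.815, 0.0, 0.668, 0.286]}
[ 21.39922694 -59.74147958]
row [-0.002  0.001  0.   ] [ 0.0687  0.003  -0.0086] psi 1.6257
plate(fix) c [14.7 11.9] size [96.7 62.6] ang 89.96 z 25.3 n 20453 [[-16.600000381469727, 59.5], [-14.100000381469727, -16.700000762939453], [5.900000095367432, -36.20000076293945], [45.099998474121094, -36.20000076293945], [45.70000076293945, 45.900001525878906], [31.200000762939453, 32.5], [16.700000762939453, 46.79999923706055], [25.299999237060547, 60.20000076293945]]
far c [52.5 -9.9] size [99.8 14.5] ang 89.75 z 29.2 n 5330 [[45.79999923706055, 39.70000076293945], [45.5, -59.79999923706055], [58.29999923706055, -59.5], [59.79999923706055, 39.900001525878906]]
left c [-55.7  59.7] size [1.2 6.2] ang 86.8 z 28.7 n 214 [[-58.70000076293945, 60.5], [-52.599998474121094, 59.599998474121094]]
```

Emit:
servo_tool([
  [0,0,0,0.04,0,-0.006,0],
  [0,0,0,0.06,0,-0.006,0],
  [0,0,0,0.072,0,-0.006,0],
  [0,0,0,0.08,0,-0.006,0],
  [0,0,0,0.08,0,-0.006,0],
])

```text
t: 22.6
ee_pos: [546.8, 219.1, 21.2]
orientation: [2.158, 2.28, -0.004]
ft_force: [2.4, -19.9, 3.9]
width: 0.4
grasp_force: 9.5
```

Emit:
servo_tool([
  [0,0,0,-0.05,0,0,0],
  [0,0,0,-0.05,0,-0.25,0],
  [0,0,0,-0.05,0,-0.5,40],
  [0,0,0,0.2,0,-0.5,40],
  [0,0,0,0.2,0,-0.5,40],
  [0,0,0,0.2,0,-0.5,40],
])

```text
t: 23.35
ee_pos: [543.7, 261.8, 120.4]
orientation: [-2.16, -2.281, 0.001]
ft_force: [-0.3, -0.4, -0.8]
width: 36.6
grasp_force: 0.0
```

Run:
```python
from h import *
o=st();mv(582.6,349.2,100,1.578);mv(582.6,349.2,63,1.578)
im,d,c=snap('wrist','w8'); W=cloud(d,c)
V=W.copy(); V[...,:2]=(W[...,:2]-F0)@RF
seg(V,d,22.5,28,(-70,52,-80,66),'plate(fix)'); seg(W,d,74,88,(540,640,260,400),'knob');
```

```text
{'t': 23.35, 'ee_pos': [543.663, 261.794, 120.385], 'orientation': [-2.16, -2.281, 0.001], 'ft_force': [-0.322, -0.415, -0.812], 'width': 36.594, 'grasp_force': 0.0, 'qpos': [0.429, 0.523, 1.744, -0.0, 0.876, 0.375]}
row [-0.001  0.     0.032] [0.4258 0.2183 0.1016] psi 1.6254
row [-0.001  0.     0.032] [0.4259 0.2185 0.2866] psi 1.6254
plate(fix) c [15.4 11.6] size [94.9 60.2] ang 89.96 z 25.3 n 5935 [[-14.0, 59.0], [-14.0, -16.899999618530273], [5.199999809265137, -35.400001525878906], [44.79999923706055, -35.70000076293945], [45.0, 40.20000076293945], [29.299999237060547, 28.799999237060547], [16.100000381469727, 43.70000076293945], [29.200000762939453, 59.0]]
knob c [583.  348.6] size [49.4 14.5] ang 89.01 z 79.9 n 1664 [[577.7999877929688, 372.79998779296875], [575.5, 327.79998779296875], [587.9000244140625, 324.3999938964844], [589.5, 372.20001220703125]]
```

Emit:
servo_tool([
  [0,0,0.03,0.2,0.1,0.05,40],
  [0,0,0.03,0.424,0.219,0.08,40],
  [0,0,0.03,0.424,0.219,0.1,40],
  [0,0,0.03,0.424,0.219,0.2,40],
  [0,0,0.03,0.424,0.219,0.28,40],
  [0,0,0.03,0.424,0.219,0.28,40],
  [0,0,0.03,0.424,0.219,0.28,5],
  [0,0,0.03,0.424,0.219,0.28,5],
  [0,0,0.03,0.424,0.219,0.28,5],
  [0,0,0.03,0.424,0.219,0.28,5],
])

```text
t: 24.65
ee_pos: [582.8, 348.9, 65.3]
orientation: [-2.211, -2.23, 0.001]
ft_force: [-4.5, -1.5, 4.9]
width: 13.6
grasp_force: 30.0
```

```bash
python3 -c "
from h import *
st()"
```

```text
{'t': 24.65, 'ee_pos': [582.797, 348.933, 65.31], 'orientation': [-2.211, -2.23, 0.001], 'ft_force': [-4.453, -1.5, 4.921], 'width': 13.576, 'grasp_force': 29.997, 'qpos': [0.522, 0.69, 1.581, 0.001, 0.872, 0.513]}
```

Emit:
servo_tool([
  [0,0,0.11,0,0,0,5],
  [0,0,0.22,0,0,0,5],
  [0,0,0.33,0,0,0,5],
  [0,0,0.44,0,0,0,5],
  [0,0,0.55,0,0,0,5],
  [0,0,0.66,0,0,0,5],
  [0,0,0.75,0,0,0,5],
  [0,0,0.75,0,0,0,5],
  [0,0,0.75,0,0,0,5],
])

```text
t: 25.78
ee_pos: [582.6, 349.0, 65.3]
orientation: [-3.061, -0.708, 0.002]
ft_force: [-5.9, -0.5, 6.4]
width: 13.2
grasp_force: 30.0
```

Run:
```python
from h import *
o=st();print(o['moment']);mv(582.8,348.9,65,.5)
```

```text
{'t': 25.775, 'ee_pos': [582.607, 349.023, 65.291], 'orientation': [-3.061, -0.708, 0.002], 'ft_force': [-5.946, -0.512, 6.379], 'width': 13.241, 'grasp_force': 30.0, 'qpos': [0.522, 0.69, 1.581, 0.001, 0.872, 1.638]}
[-0.07779849  0.99259206  0.06006921]
row [-0.     0.001 -0.03 ] [0.0006 0.001  0.0015] psi 0.4545
```

Emit:
servo_tool([
  [0,0,0,0,0,0,40],
  [0,0,0,0,0,0,40],
  [0,0,0,0,0,0,40],
  [0,0,0,0,0,-0.2,40],
  [0,0,0,0,0,-0.5,40],
  [0,0,0,-0.4,0,-0.7,40],
  [0,0,0,-0.8,0,-0.7,40],
  [0,0,0,-0.8,0,-0.7,40],
  [0,0,0,-0.8,0,-0.7,40],
])

```text
t: 26.9
ee_pos: [437.6, 277.6, 205.2]
orientation: [3.061, 0.708, -0.001]
ft_force: [1.2, 0.2, 1.3]
width: 39.6
grasp_force: 0.0
```

Run:
```python
from h import *
o=st()
im,d,c=snap('wrist','w9'); W=cloud(d,c)
V=W.copy(); V[...,:2]=(W[...,:2]-F0)@RF
seg(V,d,22.5,28,(-70,52,-80,66),'plate(fix)'); seg(V,d,74,88,(30,100,40,120),'knob(fix)',3); seg(V,d,33,48,(10,60,30,75),'strap(fix)')
im,d,c=snap('top','t9'); W=cloud(d,c); seg(W,d,24,40,(490,610,30,165),'block')
```

```text
{'t': 26.9, 'ee_pos': [437.568, 277.561, 205.21], 'orientation': [3.061, 0.708, -0.001], 'ft_force': [1.187, 0.247, 1.317], 'width': 39.591, 'grasp_force': 0.0, 'qpos': [0.542, 0.29, 1.879, -0.0, 0.973, 1.659]}
plate(fix) c [15.6 11.6] size [96.8 59.8] ang 89.93 z 25.2 n 4111 [[27.799999237060547, 59.099998474121094], [-14.199999809265137, 58.5], [-14.300000190734863, -12.699999809265137], [6.599999904632568, -35.900001525878906], [45.20000076293945, -34.70000076293945], [45.5, 39.20000076293945], [28.700000762939453, 30.700000762939453], [18.100000381469727, 45.29999923706055]]
knob(fix) c [58.3 75.7] size [31.8 14. ] ang 28.91 z 79.9 n 611 [[69.19999694824219, 88.9000015258789], [42.20000076293945, 73.80000305175781], [47.79999923706055, 63.29999923706055], [74.5, 76.69999694824219]]
strap(fix) c [38.5 52.4] size [44.1 20.3] ang 44.71 z 39.9 n 833 [[58.70000076293945, 63.400001525878906], [43.79999923706055, 71.69999694824219], [17.799999237060547, 44.599998474121094], [29.399999618530273, 30.899999618530273]]
block c [545.4 106.8] size [88.1 49.4] ang 89.59 z 29.7 n 783 [[567.2999877929688, 150.1999969482422], [522.4000244140625, 150.89999389648438], [521.0, 64.30000305175781], [568.9000244140625, 65.0]]
```

View pics/w9.png

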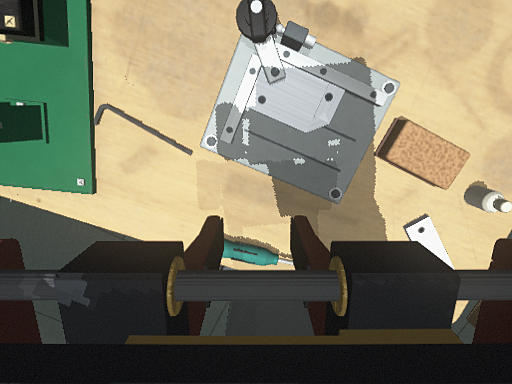

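The wrist view shows the plate in the corner with the strap foot on it at about (275,75) and the cut corner facing away. The knob bar is turned to about 1.1 rad and the block lies flat on the bench at (425,152). The bystanders look undisturbed, so I'm handing in.

```bash
python3 -c "
from h import *
print(ctrl.close_job())"
```

```text
the job is handed in; nothing more can be done
None
```

The job is handed in, with no verdict returned. The last measurements show the block flat on the bench, the plate home within about 1 mm of both fences, and the knob at about 1.1 rad (locked above 0.95) with the strap lowered about 4 mm onto the plate. I could not read the foot's pressing force directly, and I checked the bystanders only by eye in the last wrist picture, which leaves out the caliper.

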